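# Close a water-filter cover: four nuts in cross order, two passes

### The arm

A 6-joint arm with a two-finger parallel gripper is mounted at the origin on a cart in front of the work surface, level with it; the furniture and walls round the work are solid. World frame = base frame: x ahead of the robot, y to its left, z up, the work surface at z = 0. Lengths are in m, angles in rad, forces in N, time in s.
With the tool pointing down it reaches from about 0.35 to 0.725 m from the base axis. Payload 6 kg.
Tool frame: the origin (TCP) lies midway between the tips of the shut fingers; the grasp point (between the pads) lies 19 mm behind it; z points along the fingers, y is the line along which they close (so a half turn about z gives the same grasp; the last joint's range is limited). The gripper opens to 85 mm and grips with 20 to 120 N. Pads are 22 mm wide; open, the fingers measure 114 mm over their backs; the gripper's body (76 mm by 85 mm) begins 54 mm behind the grasp point. The pads swing forward as they close: fully open they stand 13 mm farther back than shut.
Start: joints at [1.435, 0.04, 0.085, 0, -1.615, -0.334], TCP at [0.272, 0.535, 0.231] pointing down, gripper open.
Joint ranges: [-2.56, 2.56], [-1.29, 2.01], [-1.08, 1.49], [-3.29, 1.98], [-2.81, -0.18], [-2.99, 2.99]. Speed limits (rad/s): [2.57, 2.57, 3.01, 3.14, 3.14, 3.14].

### API

Orientations are given as [roll, pitch, yaw] about the fixed x, y, z axes, in that order (R = Rz(yaw) Ry(pitch) Rx(roll)).
In Python, from plant import r gives the robot as it stands.
- The arm moves only by the tool servo_tool, never from a script. Its argument "series" is a list of rows, each an object with "translation": the shift along the tool's x, y, z each as a share of 150 mm, from -1 to 1, a list of three; "roll": the turn about the tool's z as a share of 2 pi rad, from -1 to 1. In form: [{"translation": [tx, ty, tz], "roll": roll}, ...]. A call has 1 to 12 rows; each row is the pose to reach, as a shift and turn from the pose commanded when the call began, along the tool's axes at that moment, turning the shorter way round; what a row does not reach only later rows make up. A row lasts 1/10 s, in which the tool goes at most 50 mm and 8.59 degrees, less where a joint would pass 70% of its speed; a pose out of reach is approached as far as the arm can. A call with a number of a shift or a turn outside -1 to 1 is refused whole. A call with a gripper value outside its range is refused whole. "jaw" is the finger opening in mm, from 0 to 85.4, set as the call begins (left out, the last holds). The fingers move at their own pace and stop on an object; "newtons" is the grip in N (left out, the last holds). Time passes only in rows, so rows that repeat a pose let the fingers close. It gives the time, the measured TCP pose, the force, the opening and the grip force at its end, in the units of the state.
- r.get_state(): the state, without advancing time (a new reading comes with each control period).
- r.read_camera(name): name is "scene" or "top"; returns the picture (384x512x3 uint8, red, green, blue); there is no depth.
- r.calibration(name): a dict with "fx", "fy", "cx", "cy" (pixels), "R" (3x3) and "t" (3): a world point X has camera coordinates R X + t. Camera axes: x right, y down, z forward; pixel columns grow to the right and rows downward; lengths in m; the calibration is good to about 2 mm. A picture is of the moment at which its call begins. calibration takes no time and is no camera call.
- r.close_job(): hands the job in; it is judged then, once.
The state is a dict: "time_s": time; "joint_pos": joint angles; "joint_vel": joint speeds; "joint_torque": joint torques, N m; "eef_pos": TCP position; "orientation": TCP orientation; "contact_force": force on the tool from outside, world axes, zero at the start; "moment": the same for the moment, N m; "opening": finger opening in m; "grasp_force": force on a finger pad.
Only numpy, scipy, OpenCV 4.12 (cv2) and the standard library are available. Lean on these libraries where they do the work, as an engineer would, in place of code of your own. Each camera call takes 0.05 s, during which the arm holds its last target. There are 200 camera calls.

### The job

Take the blue T-handle wrench from its stand and tighten the four nuts of the filter cover clockwise in two passes, each pass in cross order (a nut, the one opposite it, then the other two): in the first pass only snug every nut to about 0.5 N m, a little past the point where it bites, and in the second pass bring every nut to about 0.7 N m, without over-tightening. Turn the nuts with the wrench only, do not press hard on the cover, leave the other things alone, and put the wrench back upright in its stand.

Things in the scene. Friction and masses are not known exactly. Their poses are not given: they have to be found in the camera images.
- filter: round steel water-filter housing, fixed, 148 mm across, red gasket, flat aluminium cover with top 59 mm above its origin (centre of underside, on the table; z up); middle boss rises to 69 mm; pipe stubs reach 83 mm from centre along +y and -y, 23 mm high. Four square nuts on the cover, 46 mm from the centre, 90 degrees apart, numbered 1 to 4 clockwise from above; 1 opposite 3, 2 opposite 4.
- wrench: blue T-handle torque wrench, 122 mm tall, 0.2 kg, upright in its stand. Origin: centre of the lower end of its square socket, z up. Socket 24.5 mm square inside (nuts 22), 26 mm deep, 40 mm over its outer corners; unloaded, its sides face its x and y. Under load the socket lags the handle by 1 rad per 4 N m (red pointer over white dial, 72 mm wide, 70 mm up). Handle bar 70 mm along x, from 86 to 122 mm up.
- wrench_grip (a point): middle of the wrench's handle bar, on the shank's axis, 106 mm above the socket's lower end; pinch the bar here across its 16 mm thickness (the wrench's y)
- stand: grey block 76x76x30 mm, fixed to the table, with a round blind hole of 45 mm diameter, 24 mm deep, in the middle of its top; origin centre of its underside. The wrench stands in the hole, its lower end 6 mm above the table.
- label_tape: roll of tan tape lying on the table, 104x102x25 mm, bystander; origin centre of its underside
- peeler: black peeler lying on the table, 170x25x18 mm, bystander; origin centre of its underside
- salt_jar: jar with wooden lid, 72x72x78 mm, bystander; origin centre of its underside
- nut_1_top (a point): nut 1: steel, 22 mm square, 15 mm tall, the top 4 mm a cone narrowing from 22 to 17 mm; point: centre of its top face, 76 mm above the table (stud end, 10 mm thick, 4 mm higher); turns with the nut; sides face its x and y; z up. Clockwise from above tightens; it does not sink. It runs free (0.03 N m) for 0.15 to 0.4 rad, not told by its pose, before it bites.
- seal_1 (a joint): tightness of nut 1: rad turned clockwise since it bit; 0 while it runs free. The brass washer with yellow tab under the nut turns with it from then on. Torque to turn on: 0.45 N m at 0, growing by 0.5 N m per rad (0.5 at 0.1, 0.7 at 0.5); held still, it reads up to 0.06 less. Stays where it is left, also when the nut is turned back.
- nut_2_top (a point): nut 2: steel, 22 mm square, 15 mm tall, the top 4 mm a cone narrowing from 22 to 17 mm; point: centre of its top face, 76 mm above the table (stud end, 10 mm thick, 4 mm higher); turns with the nut; sides face its x and y; z up. Clockwise from above tightens; it does not sink. It runs free (0.03 N m) for 0.15 to 0.4 rad, not told by its pose, before it bites.
- seal_2 (a joint): tightness of nut 2: rad turned clockwise since it bit; 0 while it runs free. The brass washer with yellow tab under the nut turns with it from then on. Torque to turn on: 0.45 N m at 0, growing by 0.5 N m per rad (0.5 at 0.1, 0.7 at 0.5); held still, it reads up to 0.06 less. Stays where it is left, also when the nut is turned back.
- nut_3_top (a point): nut 3: steel, 22 mm square, 15 mm tall, the top 4 mm a cone narrowing from 22 to 17 mm; point: centre of its top face, 76 mm above the table (stud end, 10 mm thick, 4 mm higher); turns with the nut; sides face its x and y; z up. Clockwise from above tightens; it does not sink. It runs free (0.03 N m) for 0.15 to 0.4 rad, not told by its pose, before it bites.
- seal_3 (a joint): tightness of nut 3: rad turned clockwise since it bit; 0 while it runs free. The brass washer with yellow tab under the nut turns with it from then on. Torque to turn on: 0.45 N m at 0, growing by 0.5 N m per rad (0.5 at 0.1, 0.7 at 0.5); held still, it reads up to 0.06 less. Stays where it is left, also when the nut is turned back.
- nut_4_top (a point): nut 4: steel, 22 mm square, 15 mm tall, the top 4 mm a cone narrowing from 22 to 17 mm; point: centre of its top face, 76 mm above the table (stud end, 10 mm thick, 4 mm higher); turns with the nut; sides face its x and y; z up. Clockwise from above tightens; it does not sink. It runs free (0.03 N m) for 0.15 to 0.4 rad, not told by its pose, before it bites.
- seal_4 (a joint): tightness of nut 4: rad turned clockwise since it bit; 0 while it runs free. The brass washer with yellow tab under the nut turns with it from then on. Torque to turn on: 0.45 N m at 0, growing by 0.5 N m per rad (0.5 at 0.1, 0.7 at 0.5); held still, it reads up to 0.06 less. Stays where it is left, also when the nut is turned back.
Mind the look-alikes: they are no part of the job. Leave any pink or yellow look-alike of the wrench alone.

How it is judged:
On the way, in this order (a step that is already met when the one before it is completed fails the run):
1. all four nuts snugged: each turned at least 0.03 rad past its bite (value of joint each of seal_1, seal_2, seal_3, seal_4 above 0.03 rad), for 0.1 s.
2. all four nuts tight: each at least 0.42 rad past its bite (value of joint each of seal_1, seal_2, seal_3, seal_4 above 0.42 rad), for 0.2 s.
At the end, for the whole second after the job is handed in: all four nuts turned 0.42 to 0.85 rad past their bite (about 0.66 to 0.87 N m), and the wrench released, at rest and upright (within 0.15 rad) in the hole of its stand (within 8 mm of its centre, lower end less than 12 mm above the table) (all of step 2 and value of joint each of seal_1, seal_2, seal_3, seal_4 below 0.85 rad and horizontal distance between wrench and stand below 0.008 m and z of wrench in the frame of stand below 0.012 m and angle between wrench's own z axis and vertical below 0.15 rad and linear speed of wrench below 0.02 m/s); the robot touches nothing.
It fails at once if a nut over-tightened: more than 0.85 rad past its bite (value of joint any of seal_1, seal_2, seal_3, seal_4 above 0.85 rad).
It fails at once if a nut brought past 0.4 rad while another is not yet snug (below 0.03 rad) ((value of joint seal_1 above 0.4 rad and value of joint seal_2 below 0.03 rad) or (value of joint seal_1 above 0.4 rad and value of joint seal_3 below 0.03 rad) or (value of joint seal_1 above 0.4 rad and value of joint seal_4 below 0.03 rad) or (value of joint seal_2 above 0.4 rad and value of joint seal_1 below 0.03 rad) or (value of joint seal_2 above 0.4 rad and value of joint seal_3 below 0.03 rad) or (value of joint seal_2 above 0.4 rad and value of joint seal_4 below 0.03 rad) or (value of joint seal_3 above 0.4 rad and value of joint seal_1 below 0.03 rad) or (value of joint seal_3 above 0.4 rad and value of joint seal_2 below 0.03 rad) or (value of joint seal_3 above 0.4 rad and value of joint seal_4 below 0.03 rad) or (value of joint seal_4 above 0.4 rad and value of joint seal_1 below 0.03 rad) or (value of joint seal_4 above 0.4 rad and value of joint seal_2 below 0.03 rad) or (value of joint seal_4 above 0.4 rad and value of joint seal_3 below 0.03 rad)).
It fails at once if cross order broken: two neighbours snug (past 0.03 rad) while the other two have not bitten (below 0.015 rad), or two neighbours tight (past 0.42 rad) while the other two are below 0.36 rad (((value of joint each of seal_1, seal_2 above 0.03 rad and value of joint each of seal_3, seal_4 below 0.015 rad) or (value of joint each of seal_2, seal_3 above 0.03 rad and value of joint each of seal_4, seal_1 below 0.015 rad) or (value of joint each of seal_3, seal_4 above 0.03 rad and value of joint each of seal_1, seal_2 below 0.015 rad) or (value of joint each of seal_4, seal_1 above 0.03 rad and value of joint each of seal_2, seal_3 below 0.015 rad)) or ((value of joint each of seal_1, seal_2 above 0.42 rad and value of joint each of seal_3, seal_4 below 0.36 rad) or (value of joint each of seal_2, seal_3 above 0.42 rad and value of joint each of seal_4, seal_1 below 0.36 rad) or (value of joint each of seal_3, seal_4 above 0.42 rad and value of joint each of seal_1, seal_2 below 0.36 rad) or (value of joint each of seal_4, seal_1 above 0.42 rad and value of joint each of seal_2, seal_3 below 0.36 rad))).
It fails at once if wrench forced on the filter or its nuts (contact forces on all faces added up over 130 N; turning at 0.7 N m alone makes about 70 N), or the fingers push on them with more than 2 N (contact force between wrench and filter above 130 N or contact force between the fingers and filter above 2 N).
It fails at once if a bystander (tape, peeler, salt jar) moved more than 30 mm (distance of any of label_tape, peeler, salt_jar from where it was at the start of the episode above 0.03 m).
It also fails if it takes over 72 s, if anything falls off the work surface, if the arm or the gripper's body presses on something with over 40 N, if the wrist force passes 120 N, or if a joint passes its speed limit or range.

## Working session

There is one attempt and no reset: what is moved stays moved. The work goes in short steps, Python scripts to look and compute and a tool call to move; the robot and the scene stay as the last step left them, time stands still between calls to the robot, and variables do not carry over. Pictures are saved under pics/ and viewed, at most 10 in all, crops included, and the job is handed in when it is done.

Besides the shell and the picture viewer there is one more tool, called after "Emit:" as name(argument=value, ...), one argument or row to a line, values as JSON. servo_tool: Moves the arm, as the interface text tells. Shift numbers are shares of 150 mm and turn numbers shares of 2 pi rad, none past 1 either way. Its arguments: {"type":"object","properties":{"series":{"type":"array","items":{"type":"object","properties":{"translation":{"type":"array","items":{"type":"number"}},"roll":{"type":"number"}}}},"jaw":{"type":"number"},"newtons":{"type":"number"}},"required":["series"]}

```bash
mkdir -p pics; ls
python3 - <<'E'
from plant import r
import cv2,json,numpy as np
for n in("scene","top"):
    im=r.read_camera(n); cv2.imwrite(f"pics/{n}0.png",im[...,::-1])
    c=r.calibration(n); print(n,{k:np.round(v,4).tolist() for k,v in c.items()})
s=r.get_state(); print({k:np.round(v,3).tolist() for k,v in s.items()})
a=cv2.imread("pics/scene0.png");b=cv2.imread("pics/top0.png")
cv2.imwrite("pics/both0.png",cv2.resize(np.vstack([a,b]),(800,1200))[:])
E
```

```text
pics
scene {'fx': 361.4006, 'fy': 361.4006, 'cx': 256.7658, 'cy': 196.0764, 'R': [[0.8931, -0.4499, 0.0038], [-0.2955, -0.593, -0.749], [0.3392, 0.6678, -0.6625]], 't': [-0.3751, 0.3393, 0.6456]}
top {'fx': 377.1448, 'fy': 377.1448, 'cx': 247.9387, 'cy': 197.4404, 'R': [[0.0019, -1.0, 0.0076], [-0.9897, -0.0029, -0.143], [0.143, -0.0073, -0.9897]], 't': [0.1917, 0.5117, 0.9468]}
{'time_s': 0.1, 'joint_pos': [1.435, 0.041, 0.084, -0.0, -1.615, -0.334], 'joint_vel': [-0.001, -0.0, 0.002, 0.0, -0.001, -0.002], 'joint_torque': [-0.006, -36.935, 34.828, 6.952, -0.005, 0.0], 'eef_pos': [0.271, 0.535, 0.23], 'orientation': [3.14, -0.0, -0.47], 'contact_force': [-0.176, 0.14, 0.014], 'moment': [0.001, 0.028, 0.06], 'grasp_force': 0.0, 'opening': 0.085}
```

View pics/scene0.png

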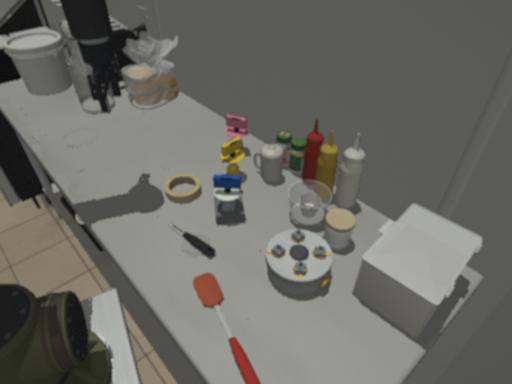

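View pics/top0.png

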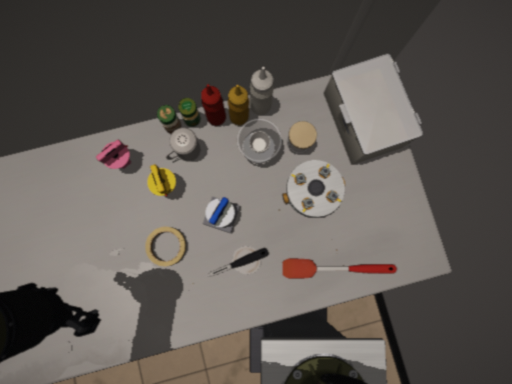

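Candidates in the top view are blue at (219,211), yellow at (161,181) and pink at (115,155). Blue fits the description and is standing in a grey block. The filter is at (316,188) with its stub at (286,198). I'll confirm with an enlarged crop and measure.

```bash
cat > h.py <<'E'
import numpy as np,cv2
from plant import r
def ray(n,uv,z):
    c=r.calibration(n);R=np.array(c["R"]);t=np.array(c["t"])
    d=R.T@np.array([(uv[0]-c["cx"])/c["fx"],(uv[1]-c["cy"])/c["fy"],1]);o=-R.T@t
    return o+d*(z-o[2])/d[2]
def proj(n,X):
    c=r.calibration(n);p=np.array(c["R"])@np.array(X)+np.array(c["t"])
    return np.array([c["fx"]*p[0]/p[2]+c["cx"],c["fy"]*p[1]/p[2]+c["cy"]])
def blobs(n,im,lo,hi,amin=8,box=None):
    h=cv2.cvtColor(im,cv2.COLOR_RGB2HSV);m=cv2.inRange(h,np.array(lo),np.array(hi))
    if box: k=np.zeros_like(m);x0,y0,x1,y1=box;k[y0:y1,x0:x1]=1;m=m*k
    N,l,s,c=cv2.connectedComponentsWithStats(m)
    return [(s[i,4],c[i],cv2.minAreaRect(np.argwhere(l==i)[:,::-1].astype(np.float32))) for i in range(1,N) if s[i,4]>=amin]
E
python3 - <<'E'
from h import *
im={n:cv2.imread(f"pics/{n}0.png")[...,::-1] for n in("top","scene")}
for n in im:
    print(n,"blue");[print(b) for b in blobs(n,im[n],(105,130,40),(125,255,255))]
    print(n,"yellow tabs");[print(b[:2]) for b in blobs(n,im[n],(12,110,60),(32,255,255),2,(280,155,350,222) if n=="top" else (255,225,340,295))]
    c=cv2.cvtColor(im[n],cv2.COLOR_RGB2HSV)
a=cv2.resize(im["top"][150:240,190:360],None,fx=4.6,fy=4.6,interpolation=cv2.INTER_CUBIC)[:300*2]
cv2.imwrite("pics/crop1.png",np.ascontiguousarray(a[...,::-1]))
E
```

```text
top blue
(np.int32(172), array([218.47674419, 210.56395349]), ((218.5840606689453, 210.6276092529297), (6.467923164367676, 28.285776138305664), 30.068584442138672))
top yellow tabs
(np.int32(7), array([327.28571429, 165.57142857]))
(np.int32(2), array([320.5, 168.5]))
(np.int32(13), array([294.        , 176.84615385]))
(np.int32(6), array([321.66666667, 175.83333333]))
(np.int32(6), array([300.5, 183.5]))
(np.int32(3), array([328., 193.]))
(np.int32(37), array([285.45945946, 197.97297297]))
(np.int32(6), array([329.5, 200. ]))
(np.int32(12), array([338.        , 199.66666667]))
(np.int32(16), array([303.6875, 207.875 ]))
(np.int32(5), array([308.6, 207.6]))
scene blue
(np.int32(305), array([226.86229508, 180.72131148]), ((227.0, 181.5), (13.0, 26.0), 90.0))
scene yellow tabs
(np.int32(8), array([269.5, 251.5]))
(np.int32(8), array([327.5, 253.5]))
(np.int32(13), array([300.38461538, 275.61538462]))
(np.int32(49), array([323.63265306, 282.97959184]))
```

View pics/crop1.png

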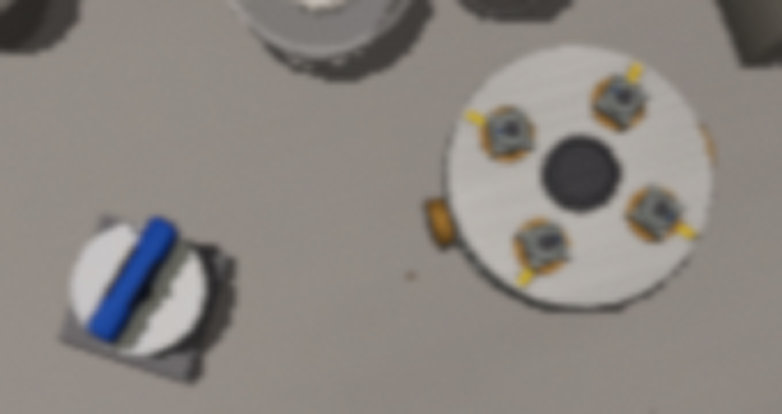

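The crop confirms the wrench: blue bar with a white dial on the grey stand, at full-frame px (219,211). The nuts are at crop px (508,131), (619,100), (656,212) and (542,246), with the boss at (582,173). Next I'll turn these into world points.

Run:
```python
from h import *
im={n:np.ascontiguousarray(cv2.imread(f"pics/{n}0.png")[...,::-1]) for n in("top","scene")}
c=r.calibration("top");print("cam",-np.array(c["R"]).T@np.array(c["t"]))
b=blobs("top",im["top"],(105,130,40),(125,255,255))[0][2]
p=cv2.boxPoints(b);q=[ray("top",x,.12)[:2] for x in p];print("bar corners",np.round(q,4).tolist())
q=np.array(q);e=[q[1]-q[0],q[2]-q[1]];e=max(e,key=np.linalg.norm);print("centre",q.mean(0),"bar yaw",np.arctan2(e[1],e[0])%np.pi,[np.linalg.norm(v) for v in (q[1]-q[0],q[2]-q[1])])
# cover
g=cv2.cvtColor(im["top"],cv2.COLOR_RGB2GRAY)
print("gray row",g[188,275:360].tolist())
nut=np.array([[508,131],[619,100],[656,212],[542,246]])/4.6+[190,150]-.4
N=np.array([ray("top",u,.074)[:2] for u in nut]);print("nuts",N.round(4).tolist(),"c",N.mean(0),"rad",np.linalg.norm(N-N.mean(0),axis=1),"ang",np.degrees(np.arctan2(*(N-N.mean(0)).T[::-1])))
print("boss",ray("top",np.array([582,173])/4.6+[190,150]-.4,.069))
# stubs
for u in [(285.5,198)]: print("stub",ray("top",u,.018))
# scene view wrench bar and stub
print("scene bar",ray("scene",(226.9,180.7),.11), "proj of est", proj("scene",[*q.mean(0),.11]))
# nut dark mask
for i,u in enumerate(nut):
    x,y=np.round(u).astype(int);print(i,"\n",g[y-8:y+9,x-8:x+9])
```

```text
cam [0.37067225 0.20008979 1.00873395]
bar corners [[0.4421, 0.286], [0.5005, 0.2532], [0.4928, 0.2398], [0.4345, 0.2727]]
centre [0.46749345 0.26291219] bar yaw 2.6309025854130863 [np.float64(0.06697001104324836), np.float64(0.015471081973397312)]
gray row [139, 138, 138, 138, 138, 138, 137, 138, 137, 137, 130, 118, 140, 169, 175, 175, 175, 175, 175, 175, 175, 175, 176, 176, 176, 176, 177, 177, 178, 178, 178, 168, 126, 72, 53, 55, 57, 59, 59, 59, 59, 59, 60, 59, 59, 59, 57, 52, 51, 79, 134, 166, 174, 173, 173, 172, 170, 170, 169, 169, 168, 169, 169, 170, 170, 170, 171, 170, 168, 155, 138, 135, 134, 134, 134, 133, 134, 133, 133, 133, 133, 133, 133, 134, 134]
nuts [[0.5556, 0.0617], [0.5731, 0.0002], [0.5108, -0.0183], [0.4919, 0.0443]] c [0.53286536 0.021981  ] rad [0.04575454 0.04578711 0.0459452  0.04663462] ang [  60.27427399  -28.40424228 -118.6637814   151.34714483]
boss [0.5331529  0.02063321 0.069     ]
stub [0.51263873 0.09303256 0.018     ]
scene bar [0.46891432 0.2648047  0.11      ] proj of est [226.67611555 181.28493181]
0 
 [[142 155 166 169 170 171 171 171 171 172 172 1
[... 4096 characters left out ...]
145 110  96  99 107 100  79  66  62  62  75 100 135 164 176]
 [180 175 152 122 101  95 103 100  85  71  69  76  90 106 134 162 175]
 [180 176 160 131 102  90 100 109 104  94  93  99 100 111 139 164 175]
 [180 176 165 137 104  87  92 106 113 112 110 106 102 112 135 159 171]
 [180 180 172 146 116  99 102 108 103  96  94  99 103 111 128 154 170]
 [182 181 176 158 133 113 109 111 104  93  92 105 122 141 157 167 173]
 [181 181 178 168 152 132 110  97 100 108 116 128 146 162 171 173 174]
 [172 176 173 161 157 152 133 116 117 127 140 155 165 172 174 174 175]
 [147 166 170 163 159 155 145 147 158 163 167 171 174 175 175 176 175]
 [109 140 158 165 160 153 157 168 175 176 177 176 175 176 176 176 175]]
```

```bash
cat >> h.py <<'E'
def mv(p,yaw,p0=None,yaw0=None):
    s=r.get_state();p0=s["eef_pos"] if p0 is None else p0;yaw0=s["orientation"][2] if yaw0 is None else yaw0
    d=np.array(p)-np.array(p0);c,n=np.cos(yaw0),np.sin(yaw0)
    t=np.array([c*d[0]+n*d[1],n*d[0]-c*d[1],-d[2]])/.15
    return np.round(t,4).tolist(),round((yaw0-yaw)/2/np.pi,4)
E
python3 - <<'E'
from h import *
im=cv2.imread("pics/top0.png")
nut=np.array([[508,131],[619,100],[656,212],[542,246]])/4.6+[190,150]-.4
t=[]
for u in nut:
    a=cv2.getRectSubPix(im,(21,21),tuple(map(float,u)));t.append(cv2.resize(a,(290,290),interpolation=cv2.INTER_CUBIC))
cv2.imwrite("pics/nuts.png",np.vstack([np.hstack(t[:2]),np.hstack(t[2:])]))
s=r.get_state();print(s["eef_pos"],s["orientation"])
print(mv([.4675,.263,.21],-.51),mv([.4675,.263,.093],-.51))
E
```

```text
[0.27142875 0.53477606 0.2303851 ] [ 3.14001333e+00 -1.13058644e-04 -4.69801245e-01]
([1.9858, 1.0238, 0.1359], np.float64(0.0064)) ([1.9858, 1.0238, 0.9159], np.float64(0.0064))
```

View pics/nuts.png

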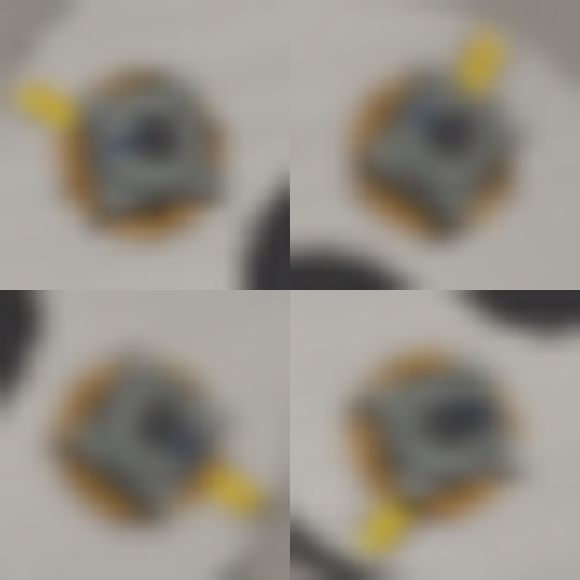

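Looking at the enlarged nuts, the yaws mod 90° are about 9° for N0, 47° for N1, 50° for N2 and 15° for N3. I'll go above the wrench.

Emit:
servo_tool(
  series=[
    {"translation": [1,0.52,0.07],"roll": 0.0064},
    {"translation": [1,0.52,0.07],"roll": 0.0064},
    {"translation": [1,0.52,0.07],"roll": 0.0064},
    {"translation": [1,0.52,0.07],"roll": 0.0064},
  ],
  jaw=60,
  newtons=60,
)

```text
time_s: 0.5
eef_pos: [0.3716, 0.3945, 0.2206]
orientation: [3.141, -0.0, -0.512]
contact_force: [0.5, 0.6, 0.6]
opening: 0.0602
grasp_force: 0.0
```

Emit:
servo_tool(
  series=[
    {"translation": [0.97,0.5,0.07],"roll": 0},
    {"translation": [0.97,0.5,0.07],"roll": 0},
    {"translation": [0.97,0.5,0.07],"roll": 0},
    {"translation": [0.97,0.5,0.07],"roll": 0},
    {"translation": [0.97,0.5,0.07],"roll": 0},
  ],
)

```text
time_s: 1.0
eef_pos: [0.4612, 0.2592, 0.2098]
orientation: [3.141, 0.0, -0.513]
contact_force: [0.1, 0.4, -0.1]
opening: 0.0602
grasp_force: 0.0
```

Run:
```python
from h import *
s=r.get_state();print(s["time_s"],s["eef_pos"],s["orientation"],s["opening"],s["contact_force"],s["moment"])
print(mv([.4675,.263,.093],-.51))
im=r.read_camera("top");b=blobs("top",im,(105,130,40),(125,255,255));print(b)
a=r.read_camera("scene");cv2.imwrite("pics/a1.png",cv2.resize(np.hstack([im[160:250,180:270],a[130:220,180:270]]),(800,400),interpolation=cv2.INTER_CUBIC)[...,::-1])
```

```text
1.0 [0.46118376 0.25920045 0.20981736] [ 3.14070220e+00  1.69657052e-04 -5.13417188e-01] 0.06017857623547014 [ 0.14694917  0.40028864 -0.0821163 ] [0.01929393 0.00155638 0.03804423]
([0.0242, -0.0427, 0.7788], np.float64(-0.0005))
[]
```

View pics/a1.png

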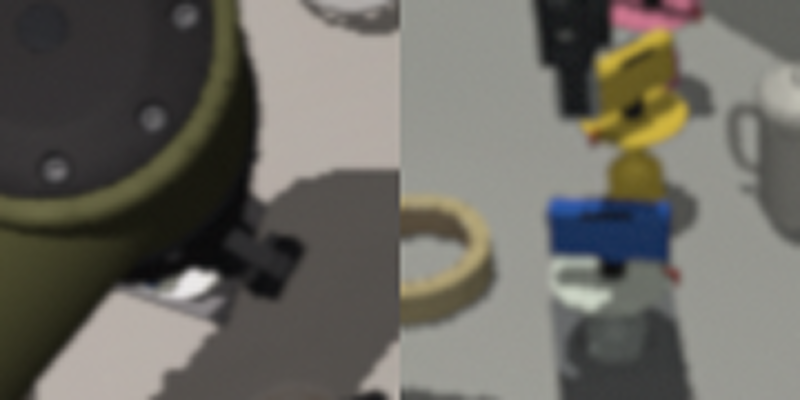

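The scene view shows the fingers above the blue bar, clear of the yellow one. Next I descend and grip.

Emit:
servo_tool(
  series=[
    {"translation": [0.024,-0.043,0.3],"roll": 0},
    {"translation": [0.024,-0.043,0.6],"roll": 0},
    {"translation": [0.024,-0.043,0.778],"roll": 0},
    {"translation": [0.024,-0.043,0.778],"roll": 0},
  ],
)

```text
time_s: 1.5
eef_pos: [0.4639, 0.2644, 0.0887]
orientation: [3.134, 0.003, -0.508]
contact_force: [-1.5, -0.6, -0.7]
opening: 0.0599
grasp_force: 0.0
```

Emit:
servo_tool(
  series=[
    {"translation": [0,0,0],"roll": 0},
    {"translation": [0,0,0],"roll": 0},
    {"translation": [0,0,0],"roll": 0},
    {"translation": [0,0,0],"roll": 0},
    {"translation": [0,0,0],"roll": 0},
  ],
  jaw=8,
  newtons=120,
)

```text
time_s: 2.0
eef_pos: [0.4676, 0.2657, 0.0961]
orientation: [-3.138, -0.001, -0.51]
contact_force: [-1.6, -0.3, 5.5]
opening: 0.0144
grasp_force: 117.4
```

```bash
cat >> h.py <<'E'
def st():
    s=r.get_state();print(round(s["time_s"],2),np.round(s["eef_pos"],4),np.round(s["orientation"],4),"open",round(float(s["opening"]),4),round(float(s["grasp_force"]),1),"F",np.round(s["contact_force"],2),"M",np.round(s["moment"],3),"q6",round(float(s["joint_pos"][5]),3));return s
E
python3 - <<'E'
from h import *
st()
E
```

```text
2.0 [0.4676 0.2657 0.0961] [-3.1382e+00 -1.4000e-03 -5.0980e-01] open 0.0144 117.4 F [-1.63 -0.26  5.54] M [0.106 0.687 0.035] q6 0.17
```

Emit:
servo_tool(
  series=[
    {"translation": [0,0,-0.2],"roll": 0},
    {"translation": [0,0,-0.4],"roll": 0},
    {"translation": [0,0,-0.65],"roll": 0},
    {"translation": [0,0,-0.65],"roll": 0},
    {"translation": [0,0,-0.65],"roll": 0},
    {"translation": [0,0,-0.65],"roll": 0},
  ],
)

```text
time_s: 2.6
eef_pos: [0.4661, 0.2647, 0.1896]
orientation: [3.14, 0.001, -0.51]
contact_force: [0.2, -0.3, -3.9]
opening: 0.0145
grasp_force: 117.7
```

Run:
```python
from h import *
s=st()
a=r.read_camera("scene");b=blobs("scene",a,(105,130,40),(125,255,255));print(b)
p=s["eef_pos"];print(proj("scene",[p[0],p[1],p[2]+.019]))
cv2.imwrite("pics/a2.png",cv2.resize(a[110:230,170:290],(600,600),interpolation=cv2.INTER_CUBIC)[...,::-1])
print(mv([.5553,.0617,.19],np.radians(9)))
```

```text
2.6 [0.4661 0.2647 0.1896] [ 3.1397e+00  1.4000e-03 -5.1010e-01] open 0.0145 117.7 F [ 0.15 -0.29 -3.89] M [ 0.009  0.004 -0.016] q6 0.17
[(np.int32(72), array([213.69444444, 150.29166667]), ((213.5946044921875, 150.06756591796875), (12.494322776794434, 5.753964424133301), 80.53767395019531)), (np.int32(129), array([233.30232558, 150.7751938 ]), ((233.0, 150.5), (13.0, 10.0), 90.0))]
[223.63792914 148.19933874]
([1.1796, 0.89, -0.0043], np.float64(-0.1062))
```

View pics/a2.png

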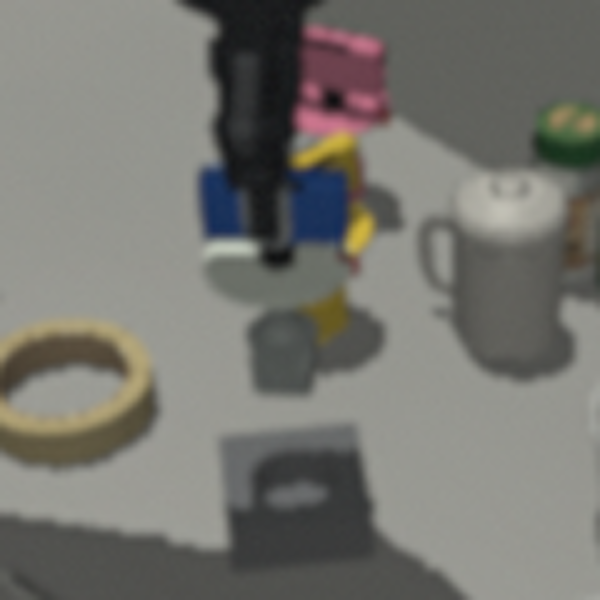

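The wrench is held upright and its axis sits about 3 mm ahead of the TCP along tool x. Moving on to nut N0.

Emit:
servo_tool(
  series=[
    {"translation": [1,0.8,0],"roll": -0.106},
    {"translation": [1,0.8,0],"roll": -0.106},
    {"translation": [1,0.8,0],"roll": -0.106},
    {"translation": [1,0.8,0],"roll": -0.106},
    {"translation": [1,0.8,0],"roll": -0.106},
    {"translation": [1,0.8,0],"roll": -0.106},
  ],
)

```text
time_s: 3.25
eef_pos: [0.539, 0.0848, 0.1895]
orientation: [3.141, 0.003, 0.155]
contact_force: [0.3, 0.6, -3.1]
opening: 0.0144
grasp_force: 117.6
```

Run:
```python
from h import *
st()
print(mv([.5523,.0612,.175],np.radians(9)))
```

```text
3.25 [0.539  0.0848 0.1895] [3.1406e+00 2.6000e-03 1.5500e-01] open 0.0144 117.6 F [ 0.31  0.55 -3.1 ] M [ 0.037  0.085 -0.029] q6 1.201
([0.0634, 0.1694, 0.097], np.float64(-0.0003))
```

Emit:
servo_tool(
  series=[
    {"translation": [0.064,0.169,0.05],"roll": 0},
    {"translation": [0.064,0.169,0.09],"roll": 0},
    {"translation": [0.064,0.169,0.09],"roll": 0},
    {"translation": [0.064,0.169,0.09],"roll": 0},
  ],
)

```text
time_s: 3.65
eef_pos: [0.552, 0.0641, 0.1771]
orientation: [3.141, 0.001, 0.156]
contact_force: [-0.6, 0.0, -1.2]
opening: 0.0142
grasp_force: 117.9
```

Run:
```python
from h import *
s=st()
a=r.read_camera("scene");b=r.read_camera("top");st()
p=s["eef_pos"];ax=p[:2]+.003*np.array([np.cos(.155),np.sin(.155)])
print("predicted socket low end",proj("scene",[*ax,p[2]-.09]),"nut top",proj("scene",[.5553,.0617,.076]))
cv2.imwrite("pics/a3.png",cv2.resize(np.hstack([a[190:310,250:350],b[150:230,276:376][:,:].repeat(1,0)[:0].reshape(0,100,3) if 0 else a[190:310,250:350][:, :0]]),(600,720)[:0] or (500,600),interpolation=cv2.INTER_CUBIC)[...,::-1])
print(mv([.5523,.0612,.153],np.radians(9)))
```

```text
3.65 [0.552  0.0641 0.1771] [3.1413e+00 9.0000e-04 1.5590e-01] open 0.0142 117.9 F [-0.55  0.02 -1.16] M [ 0.029  0.029 -0.035] q6 1.25
3.75 [0.5523 0.0642 0.1779] [ 3.1415e+00 -3.0000e-04  1.5660e-01] open 0.0148 117.9 F [ 0.66  0.3  -1.7 ] M [-0.012  0.016 -0.006] q6 1.25
predicted socket low end [297.24969649 227.73134163] nut top [297.64997667 231.8802874 ]
([-0.0029, 0.0196, 0.1659], np.float64(-0.0001))
```

View pics/a3.png

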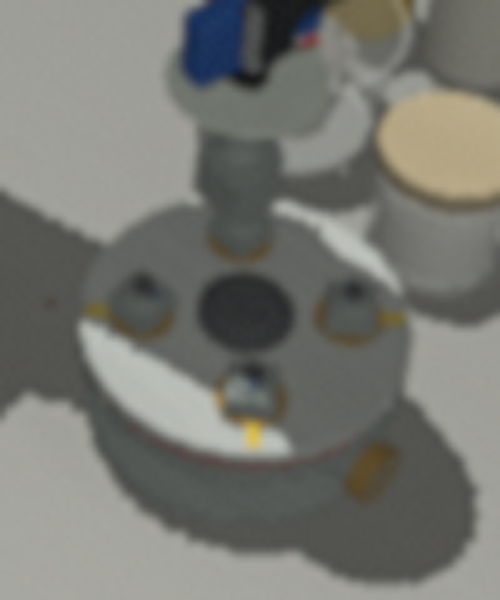

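The socket is centred over nut N0 in column (~298 px). I'll correct y and descend.

Emit:
servo_tool(
  series=[
    {"translation": [-0.002,0.018,0.03],"roll": 0},
    {"translation": [-0.002,0.018,0.06],"roll": 0},
    {"translation": [-0.002,0.018,0.09],"roll": 0},
    {"translation": [-0.002,0.018,0.12],"roll": 0},
    {"translation": [-0.002,0.018,0.12],"roll": 0},
  ],
)

```text
time_s: 4.25
eef_pos: [0.5532, 0.0607, 0.1604]
orientation: [3.141, -0.002, 0.156]
contact_force: [2.0, -1.2, -2.2]
opening: 0.0144
grasp_force: 117.9
```

Run:
```python
from h import *
st()
```

```text
4.25 [0.5532 0.0607 0.1604] [ 3.1414e+00 -2.2000e-03  1.5610e-01] open 0.0144 117.9 F [ 2.   -1.18 -2.17] M [-0.028 -0.767 -0.043] q6 1.256
```

Emit:
servo_tool(
  series=[
    {"translation": [0,0,0.025],"roll": 0},
    {"translation": [0,0,0.045],"roll": 0},
    {"translation": [0,0,0.045],"roll": 0},
    {"translation": [0,0,0.045],"roll": 0},
  ],
)

```text
time_s: 4.65
eef_pos: [0.5528, 0.0607, 0.1522]
orientation: [3.141, 0.0, 0.156]
contact_force: [4.5, -0.6, -4.5]
opening: 0.0144
grasp_force: 117.4
```

Run:
```python
from h import *
st()
```

```text
4.65 [0.5528 0.0607 0.1522] [3.1415 0.     0.1559] open 0.0144 117.4 F [ 4.52 -0.64 -4.47] M [ 0.005 -2.037  0.026] q6 1.256
```

```bash
cat >> h.py <<'E'
import json
D=0.0025
def turn(nut,a,n,z=None,settle=1,d=D):
    s=r.get_state();y0=s["orientation"][2];z=s["eef_pos"][2] if z is None else z
    rows=[]
    for k in list(range(1,n+1))+[n]*settle:
        y=y0-a*k/n
        t,ro=mv([nut[0]-d*np.cos(y),nut[1]-d*np.sin(y),z],y);rows.append({"translation":[round(float(v),3) for v in t],"roll":round(float(ro),4)})
    print(json.dumps(rows))
E
python3 - <<'E'
from h import *
turn((.5562,.0611),.4,4,z=.1525)
E
```

```text
[{"translation": [0.006, -0.001, -0.002], "roll": 0.0159}, {"translation": [0.007, -0.002, -0.002], "roll": 0.0318}, {"translation": [0.007, -0.004, -0.002], "roll": 0.0477}, {"translation": [0.008, -0.005, -0.002], "roll": 0.0637}, {"translation": [0.008, -0.005, -0.002], "roll": 0.0637}]
```

Emit:
servo_tool(
  series=[
    {"translation": [0.006,-0.001,-0.002],"roll": 0.016},
    {"translation": [0.007,-0.002,-0.002],"roll": 0.032},
    {"translation": [0.007,-0.004,-0.002],"roll": 0.048},
    {"translation": [0.008,-0.005,-0.002],"roll": 0.064},
    {"translation": [0.008,-0.005,-0.002],"roll": 0.064},
  ],
)

```text
time_s: 5.15
eef_pos: [0.5535, 0.0618, 0.1528]
orientation: [3.142, 0.001, -0.247]
contact_force: [2.4, 0.3, -2.7]
opening: 0.0144
grasp_force: 117.8
```

Run:
```python
from h import *
st();turn((.5562,.0611),.15,2,z=.1525)
```

```text
5.15 [0.5535 0.0618 0.1528] [ 3.1415e+00  5.0000e-04 -2.4690e-01] open 0.0144 117.8 F [ 2.4   0.27 -2.68] M [ 0.278 -1.238  0.005] q6 0.852
[{"translation": [0.002, -0.001, 0.002], "roll": 0.0119}, {"translation": [0.002, -0.003, 0.002], "roll": 0.0239}, {"translation": [0.002, -0.003, 0.002], "roll": 0.0239}]
```

Emit:
servo_tool(
  series=[
    {"translation": [0.004,-0.001,0],"roll": 0.016},
    {"translation": [0.004,-0.003,0],"roll": 0.032},
    {"translation": [0.004,-0.003,0],"roll": 0.032},
  ],
)

```text
time_s: 5.45
eef_pos: [0.5545, 0.0622, 0.1531]
orientation: [-3.141, -0.0, -0.445]
contact_force: [3.3, 1.4, -2.8]
opening: 0.0141
grasp_force: 117.7
```

Run:
```python
from h import *
st()
```

```text
5.45 [0.5545 0.0622 0.1531] [-3.1411e+00 -1.0000e-04 -4.4500e-01] open 0.0141 117.7 F [ 3.3   1.38 -2.8 ] M [ 0.557 -1.571  0.296] q6 0.654
```

Emit:
servo_tool(
  series=[
    {"translation": [0,0,0],"roll": 0.016},
    {"translation": [0,0,0],"roll": 0.033},
    {"translation": [0,0,0],"roll": 0.033},
  ],
)

```text
time_s: 5.75
eef_pos: [0.5546, 0.0625, 0.1531]
orientation: [-3.14, -0.0, -0.651]
contact_force: [4.1, 1.5, -2.7]
opening: 0.0147
grasp_force: 117.7
```

Run:
```python
from h import *
st()
```

```text
5.75 [0.5546 0.0625 0.1531] [-3.1404e+00 -2.0000e-04 -6.5060e-01] open 0.0147 117.7 F [ 4.05  1.5  -2.69] M [ 0.993 -2.017  0.51 ] q6 0.449
```

```bash
cat >> h.py <<'E'
def path(wps):
    "wps: (nut xy, tcp z, yaw, rows)"
    s=r.get_state();z0=s["eef_pos"][2];q=None;rows=[]
    for nut,z,y,n in wps:
        p=np.array([nut[0]-.003*np.cos(y),nut[1]-.003*np.sin(y),z]);a=s["eef_pos"] if q is None else q[0];b=s["orientation"][2] if q is None else q[1]
        for k in range(1,n+1):
            f=k/n;t,ro=mv(a+(p-a)*f,b+(y-b)*f);rows.append({"translation":[round(float(v),3) for v in t],"roll":round(float(ro),3)})
        q=(p,y)
    print(len(rows),json.dumps(rows))
N=[(.5570,.0614),(.5747,-.0010),(.5122,-.0190),(.4943,.0436)]
E
python3 - <<'E'
from h import *
path([(N[0],.154,-.40,2),(N[0],.185,-.40,2),(N[2],.185,-.7,4),(N[2],.185,-.7,3)])
E
```

```text
11 [{"translation": [-0.001, 0.001, -0.003], "roll": -0.02}, {"translation": [-0.003, 0.001, -0.006], "roll": -0.04}, {"translation": [-0.003, 0.001, -0.109], "roll": -0.04}, {"translation": [-0.003, 0.001, -0.213], "roll": -0.04}, {"translation": [0.019, 0.151, -0.213], "roll": -0.028}, {"translation": [0.041, 0.302, -0.213], "roll": -0.016}, {"translation": [0.062, 0.452, -0.213], "roll": -0.004}, {"translation": [0.084, 0.603, -0.213], "roll": 0.008}, {"translation": [0.084, 0.603, -0.213], "roll": 0.008}, {"translation": [0.084, 0.603, -0.213], "roll": 0.008}, {"translation": [0.084, 0.603, -0.213], "roll": 0.008}]
```

Emit:
servo_tool(
  series=[
    {"translation": [-0.001,0.001,-0.003],"roll": -0.02},
    {"translation": [-0.003,0.001,-0.006],"roll": -0.04},
    {"translation": [-0.003,0.001,-0.109],"roll": -0.04},
    {"translation": [-0.003,0.001,-0.213],"roll": -0.04},
    {"translation": [0.019,0.151,-0.213],"roll": -0.028},
    {"translation": [0.041,0.302,-0.213],"roll": -0.016},
    {"translation": [0.062,0.452,-0.213],"roll": -0.004},
    {"translation": [0.084,0.603,-0.213],"roll": 0.008},
    {"translation": [0.084,0.603,-0.213],"roll": 0.008},
    {"translation": [0.084,0.603,-0.213],"roll": 0.008},
    {"translation": [0.084,0.603,-0.213],"roll": 0.008},
  ],
)

```text
time_s: 6.85
eef_pos: [0.5094, -0.0172, 0.1856]
orientation: [3.142, 0.0, -0.704]
contact_force: [0.1, -0.7, -2.7]
opening: 0.0143
grasp_force: 118.1
```

Run:
```python
from h import *
st();path([(N[2],.182,-.7,1),(N[2],.16,-.7,3),(N[2],.153,-.7,2),(N[2],.153,-.7,1)])
```

```text
6.85 [ 0.5094 -0.0172  0.1856] [ 3.1416  0.     -0.7037] open 0.0143 118.1 F [ 0.07 -0.7  -2.69] M [ 0.011 -0.012 -0.01 ] q6 0.505
7 [{"translation": [0.002, -0.003, 0.024], "roll": -0.001}, {"translation": [0.002, -0.003, 0.073], "roll": -0.001}, {"translation": [0.002, -0.003, 0.122], "roll": -0.001}, {"translation": [0.002, -0.003, 0.171], "roll": -0.001}, {"translation": [0.002, -0.003, 0.194], "roll": -0.001}, {"translation": [0.002, -0.003, 0.218], "roll": -0.001}, {"translation": [0.002, -0.003, 0.218], "roll": -0.001}]
```

Lift is clean. I'll descend on N2 down to the straight part and check.

Emit:
servo_tool(
  series=[
    {"translation": [0.002,-0.003,0.06],"roll": 0},
    {"translation": [0.002,-0.003,0.1],"roll": 0},
    {"translation": [0.002,-0.003,0.14],"roll": 0},
    {"translation": [0.002,-0.003,0.18],"roll": 0},
    {"translation": [0.002,-0.003,0.18],"roll": 0},
  ],
)

```text
time_s: 7.35
eef_pos: [0.51, -0.0174, 0.1576]
orientation: [3.141, -0.001, -0.705]
contact_force: [1.8, -0.7, -2.9]
opening: 0.0146
grasp_force: 118.0
```

Run:
```python
from h import *
st()
```

```text
7.35 [ 0.51   -0.0174  0.1576] [ 3.1413e+00 -5.0000e-04 -7.0450e-01] open 0.0146 118.0 F [ 1.77 -0.68 -2.95] M [-0.411 -0.843 -0.004] q6 0.505
```

Emit:
servo_tool(
  series=[
    {"translation": [0.002,-0.002,0.03],"roll": 0},
    {"translation": [0.002,-0.004,0.03],"roll": 0.016},
    {"translation": [0.003,-0.006,0.03],"roll": 0.032},
    {"translation": [0.003,-0.008,0.03],"roll": 0.048},
    {"translation": [0.003,-0.01,0.03],"roll": 0.064},
    {"translation": [0.003,-0.01,0.03],"roll": 0.064},
  ],
)

```text
time_s: 7.95
eef_pos: [0.5113, -0.0167, 0.1531]
orientation: [3.141, -0.001, -1.108]
contact_force: [2.9, -1.4, -2.3]
opening: 0.0142
grasp_force: 117.9
```

Run:
```python
from h import *
st()
```

```text
7.95 [ 0.5113 -0.0167  0.1531] [ 3.1414e+00 -5.0000e-04 -1.1079e+00] open 0.0142 117.9 F [ 2.89 -1.36 -2.3 ] M [-0.765 -1.17   0.055] q6 0.101
```

Emit:
servo_tool(
  series=[
    {"translation": [0.001,-0.003,0],"roll": 0.02},
    {"translation": [0.001,-0.007,0],"roll": 0.04},
    {"translation": [0.001,-0.007,0],"roll": 0.04},
  ],
)

```text
time_s: 8.25
eef_pos: [0.5123, -0.0165, 0.1533]
orientation: [3.141, -0.001, -1.356]
contact_force: [4.2, -3.2, -4.1]
opening: 0.0147
grasp_force: 117.8
```

Run:
```python
from h import *
st()
```

```text
8.25 [ 0.5123 -0.0165  0.1533] [ 3.1415e+00 -9.0000e-04 -1.3563e+00] open 0.0147 117.8 F [ 4.17 -3.22 -4.05] M [-1.276 -1.335  0.466] q6 -0.148
```

Emit:
servo_tool(
  series=[
    {"translation": [0.002,-0.004,0],"roll": 0.016},
    {"translation": [0.002,-0.004,0],"roll": 0.016},
  ],
)

```text
time_s: 8.45
eef_pos: [0.5127, -0.0166, 0.1533]
orientation: [3.141, -0.001, -1.455]
contact_force: [1.3, -2.7, -2.4]
opening: 0.014
grasp_force: 117.9
```

Run:
```python
from h import *
st()
# N1 pre-yaw 47-90 deg = -.75 ; N2 centre yaw ~ -1.456+.125+.12
path([(N[2],.154,-1.2,2),(N[2],.185,-1.2,2),(N[1],.185,-.75,4),(N[1],.185,-.75,3)])
```

```text
8.45 [ 0.5127 -0.0166  0.1533] [ 3.1411e+00 -6.0000e-04 -1.4549e+00] open 0.014 117.9 F [ 1.32 -2.72 -2.4 ] M [-1.219 -1.077  0.49 ] q6 -0.245
11 [{"translation": [-0.002, 0.005, -0.002], "roll": -0.02}, {"translation": [-0.004, 0.01, -0.004], "roll": -0.041}, {"translation": [-0.004, 0.01, -0.108], "roll": -0.041}, {"translation": [-0.004, 0.01, -0.211], "roll": -0.041}, {"translation": [-0.02, -0.095, -0.211], "roll": -0.059}, {"translation": [-0.037, -0.2, -0.211], "roll": -0.076}, {"translation": [-0.054, -0.305, -0.211], "roll": -0.094}, {"translation": [-0.071, -0.41, -0.211], "roll": -0.112}, {"translation": [-0.071, -0.41, -0.211], "roll": -0.112}, {"translation": [-0.071, -0.41, -0.211], "roll": -0.112}, {"translation": [-0.071, -0.41, -0.211], "roll": -0.112}]
```

Emit:
servo_tool(
  series=[
    {"translation": [-0.002,0.005,-0.002],"roll": -0.02},
    {"translation": [-0.002,0.007,-0.004],"roll": -0.04},
    {"translation": [-0.002,0.007,-0.108],"roll": -0.04},
    {"translation": [-0.002,0.007,-0.211],"roll": -0.04},
    {"translation": [-0.02,-0.095,-0.211],"roll": -0.059},
    {"translation": [-0.037,-0.2,-0.211],"roll": -0.076},
    {"translation": [-0.054,-0.305,-0.211],"roll": -0.094},
    {"translation": [-0.071,-0.41,-0.211],"roll": -0.112},
    {"translation": [-0.071,-0.41,-0.211],"roll": -0.112},
    {"translation": [-0.071,-0.41,-0.211],"roll": -0.112},
    {"translation": [-0.071,-0.41,-0.211],"roll": -0.112},
  ],
)

```text
time_s: 9.55
eef_pos: [0.5724, 0.0012, 0.1862]
orientation: [-3.141, -0.0, -0.757]
contact_force: [0.1, 0.3, -1.8]
opening: 0.0141
grasp_force: 118.0
```

Run:
```python
from h import *
st();print(mv([N[1][0]-.003*np.cos(-.75),N[1][1]-.003*np.sin(-.75),.153],-.75))
```

```text
9.55 [0.5724 0.0012 0.1862] [-3.1409e+00 -2.0000e-04 -7.5670e-01] open 0.0141 118.0 F [ 0.14  0.32 -1.78] M [-0.033  0.06   0.005] q6 0.462
([0.0008, 0.0003, 0.2213], np.float64(-0.0011))
```

Emit:
servo_tool(
  series=[
    {"translation": [0.003,0,0.06],"roll": 0},
    {"translation": [0.003,0,0.1],"roll": 0},
    {"translation": [0.003,0,0.14],"roll": 0},
    {"translation": [0.003,0,0.18],"roll": 0},
    {"translation": [0.003,0,0.18],"roll": 0},
  ],
)

```text
time_s: 10.05
eef_pos: [0.5734, 0.0007, 0.1591]
orientation: [-3.14, -0.002, -0.755]
contact_force: [0.8, 0.0, 0.4]
opening: 0.0144
grasp_force: 118.6
```

Run:
```python
from h import *
st()
```

```text
10.05 [0.5734 0.0007 0.1591] [-3.1404e+00 -1.8000e-03 -7.5500e-01] open 0.0144 118.6 F [0.79 0.04 0.35] M [-0.294 -0.431  0.046] q6 0.464
```

Emit:
servo_tool(
  series=[
    {"translation": [0,0,0.02],"roll": 0},
    {"translation": [0,0,0.04],"roll": 0},
    {"translation": [0.001,-0.002,0.04],"roll": 0.016},
    {"translation": [0.001,-0.004,0.04],"roll": 0.032},
    {"translation": [0.001,-0.006,0.04],"roll": 0.048},
    {"translation": [0.001,-0.008,0.04],"roll": 0.064},
    {"translation": [0.001,-0.008,0.04],"roll": 0.064},
  ],
)

```text
time_s: 10.75
eef_pos: [0.5742, 0.0013, 0.1516]
orientation: [3.142, -0.001, -1.158]
contact_force: [4.1, -1.7, -2.8]
opening: 0.0144
grasp_force: 118.0
```

Run:
```python
from h import *
st()
```

```text
10.75 [0.5742 0.0013 0.1516] [ 3.1415e+00 -6.0000e-04 -1.1581e+00] open 0.0144 118.0 F [ 4.14 -1.71 -2.83] M [-0.805 -1.494  0.182] q6 0.061
```

Emit:
servo_tool(
  series=[
    {"translation": [0.002,-0.004,0],"roll": 0.017},
    {"translation": [0.002,-0.008,0],"roll": 0.035},
    {"translation": [0.002,-0.008,0],"roll": 0.035},
  ],
)

```text
time_s: 11.05
eef_pos: [0.575, 0.0015, 0.1516]
orientation: [3.141, -0.001, -1.375]
contact_force: [2.3, -2.4, -3.6]
opening: 0.0143
grasp_force: 118.0
```

Run:
```python
from h import *
st()
path([(N[1],.154,-1.12,2),(N[1],.185,-1.12,2),(N[3],.185,np.radians(15-90),4),(N[3],.185,np.radians(-75),3)])
```

```text
11.05 [0.575  0.0015 0.1516] [ 3.1405e+00 -6.0000e-04 -1.3753e+00] open 0.0143 118.0 F [ 2.35 -2.45 -3.56] M [-1.045 -1.049  0.505] q6 -0.156
11 [{"translation": [-0.002, 0.005, -0.008], "roll": -0.02}, {"translation": [-0.004, 0.01, -0.016], "roll": -0.041}, {"translation": [-0.004, 0.01, -0.12], "roll": -0.041}, {"translation": [-0.004, 0.01, -0.223], "roll": -0.041}, {"translation": [-0.103, 0.126, -0.223], "roll": -0.033}, {"translation": [-0.202, 0.242, -0.223], "roll": -0.026}, {"translation": [-0.301, 0.358, -0.223], "roll": -0.018}, {"translation": [-0.4, 0.475, -0.223], "roll": -0.011}, {"translation": [-0.4, 0.475, -0.223], "roll": -0.011}, {"translation": [-0.4, 0.475, -0.223], "roll": -0.011}, {"translation": [-0.4, 0.475, -0.223], "roll": -0.011}]
```

Emit:
servo_tool(
  series=[
    {"translation": [-0.002,0.005,-0.008],"roll": -0.02},
    {"translation": [-0.002,0.006,-0.016],"roll": -0.04},
    {"translation": [-0.002,0.006,-0.12],"roll": -0.04},
    {"translation": [-0.002,0.006,-0.223],"roll": -0.04},
    {"translation": [-0.103,0.126,-0.223],"roll": -0.033},
    {"translation": [-0.202,0.242,-0.223],"roll": -0.026},
    {"translation": [-0.301,0.358,-0.223],"roll": -0.018},
    {"translation": [-0.395,0.473,-0.223],"roll": -0.011},
    {"translation": [-0.395,0.473,-0.223],"roll": -0.011},
    {"translation": [-0.395,0.473,-0.223],"roll": -0.011},
    {"translation": [-0.395,0.473,-0.223],"roll": -0.011},
  ],
)

```text
time_s: 12.15
eef_pos: [0.4945, 0.0463, 0.1866]
orientation: [-3.141, 0.0, -1.308]
contact_force: [1.0, 0.6, -1.8]
opening: 0.0141
grasp_force: 118.4
```

```bash
sed -i 's/^N=.*/N=[(.5570,.0614),(.5760,-.0018),(.5130,-.0200),(.4948,.0430)]/' h.py
python3 - <<'E'
from h import *
st();y=np.radians(-75);print(mv([N[3][0]-.003*np.cos(y),N[3][1]-.003*np.sin(y),.153],y))
E
```

```text
12.15 [0.4945 0.0463 0.1866] [-3.1408e+00  1.0000e-04 -1.3081e+00] open 0.0141 118.4 F [ 1.02  0.6  -1.85] M [-0.017  0.035  0.002] q6 -0.237
([0.0015, 0.0036, 0.2237], np.float64(0.0001))
```

Emit:
servo_tool(
  series=[
    {"translation": [0.001,0.003,0.06],"roll": 0},
    {"translation": [0.001,0.003,0.1],"roll": 0},
    {"translation": [0.001,0.003,0.14],"roll": 0},
    {"translation": [0.001,0.003,0.18],"roll": 0},
    {"translation": [0.001,0.003,0.18],"roll": 0},
  ],
)

```text
time_s: 12.65
eef_pos: [0.4936, 0.0458, 0.1575]
orientation: [3.14, -0.0, -1.308]
contact_force: [1.0, -0.1, -2.6]
opening: 0.0143
grasp_force: 118.3
```

Run:
```python
from h import *
st()
```

```text
12.65 [0.4936 0.0458 0.1575] [ 3.1404e+00 -3.0000e-04 -1.3081e+00] open 0.0143 118.3 F [ 1.04 -0.09 -2.6 ] M [-0.097 -0.367 -0.013] q6 -0.238
```

Emit:
servo_tool(
  series=[
    {"translation": [0,0,0.03],"roll": 0},
    {"translation": [0.001,-0.002,0.03],"roll": 0.016},
    {"translation": [0.001,-0.004,0.03],"roll": 0.032},
    {"translation": [0.001,-0.006,0.03],"roll": 0.048},
    {"translation": [0.001,-0.008,0.03],"roll": 0.064},
    {"translation": [0.001,-0.008,0.03],"roll": 0.064},
  ],
)

```text
time_s: 13.25
eef_pos: [0.495, 0.0459, 0.1541]
orientation: [-3.141, -0.001, -1.711]
contact_force: [1.5, -0.3, -2.9]
opening: 0.0145
grasp_force: 118.1
```

Run:
```python
from h import *
st()
```

```text
13.25 [0.495  0.0459 0.1541] [-3.1415e+00 -6.0000e-04 -1.7111e+00] open 0.0145 118.1 F [ 1.48 -0.32 -2.95] M [-0.566 -0.549 -0.007] q6 -0.64
```

Emit:
servo_tool(
  series=[
    {"translation": [0,-0.003,0],"roll": 0.019},
    {"translation": [0.001,-0.006,0],"roll": 0.038},
    {"translation": [0.001,-0.006,0],"roll": 0.038},
  ],
)

```text
time_s: 13.55
eef_pos: [0.4959, 0.0455, 0.1542]
orientation: [-3.141, -0.001, -1.947]
contact_force: [1.9, -3.0, -2.7]
opening: 0.0139
grasp_force: 118.2
```

Run:
```python
from h import *
st()
```

```text
13.55 [0.4959 0.0455 0.1542] [-3.1412e+00 -9.0000e-04 -1.9470e+00] open 0.0139 118.2 F [ 1.86 -3.03 -2.71] M [-1.129 -0.693  0.434] q6 -0.874
```

Emit:
servo_tool(
  series=[
    {"translation": [0.002,-0.004,0],"roll": 0.013},
    {"translation": [0.002,-0.006,0],"roll": 0.025},
    {"translation": [0.002,-0.006,0],"roll": 0.025},
  ],
)

```text
time_s: 13.85
eef_pos: [0.4964, 0.0451, 0.1542]
orientation: [3.142, -0.001, -2.102]
contact_force: [1.3, -2.6, -2.4]
opening: 0.0145
grasp_force: 118.2
```

Run:
```python
from h import *
st()
```

```text
13.85 [0.4964 0.0451 0.1542] [ 3.1415e+00 -6.0000e-04 -2.1017e+00] open 0.0145 118.2 F [ 1.29 -2.58 -2.38] M [-0.772 -0.192  0.54 ] q6 -1.027
```

All four are snug, with N3 at 0.54 N m. The second pass starts with N3, where the wrench already sits, then its opposite N1, then N0 and N2.

Emit:
servo_tool(
  series=[
    {"translation": [0.002,-0.004,0],"roll": 0.015},
    {"translation": [0.003,-0.006,0],"roll": 0.029},
    {"translation": [0.003,-0.008,0],"roll": 0.043},
    {"translation": [0.004,-0.01,0],"roll": 0.057},
    {"translation": [0.004,-0.01,0],"roll": 0.057},
  ],
)

```text
time_s: 14.35
eef_pos: [0.4972, 0.0441, 0.1542]
orientation: [3.141, -0.001, -2.46]
contact_force: [-1.3, -0.5, -2.0]
opening: 0.0144
grasp_force: 118.4
```

Run:
```python
from h import *
st()
```

```text
14.35 [0.4972 0.0441 0.1542] [ 3.1411e+00 -6.0000e-04 -2.4595e+00] open 0.0144 118.4 F [-1.35 -0.47 -2.  ] M [-0.302  0.551  0.663] q6 -1.382
```

Emit:
servo_tool(
  series=[
    {"translation": [0,-0.001,0],"roll": 0.013},
    {"translation": [0,-0.001,0],"roll": 0.013},
  ],
)

```text
time_s: 14.55
eef_pos: [0.4973, 0.044, 0.1542]
orientation: [3.141, -0.001, -2.541]
contact_force: [-2.1, -1.0, -0.5]
opening: 0.0143
grasp_force: 118.4
```

Run:
```python
from h import *
st()
N[3]=(.4948,.0416)
path([(N[3],.155,-2.24,2),(N[3],.185,-2.24,2),(N[1],.185,-1.13,8)])
```

```text
14.55 [0.4973 0.044  0.1542] [ 3.1413e+00 -5.0000e-04 -2.5410e+00] open 0.0143 118.4 F [-2.1  -1.04 -0.51] M [-0.319  0.672  0.68 ] q6 -1.463
12 [{"translation": [0.002, 0.001, -0.003], "roll": -0.024}, {"translation": [0.004, 0.002, -0.005], "roll": -0.048}, {"translation": [0.004, 0.002, -0.105], "roll": -0.048}, {"translation": [0.004, 0.002, -0.205], "roll": -0.048}, {"translation": [-0.029, -0.064, -0.205], "roll": -0.07}, {"translation": [-0.063, -0.131, -0.205], "roll": -0.092}, {"translation": [-0.096, -0.197, -0.205], "roll": -0.114}, {"translation": [-0.13, -0.263, -0.205], "roll": -0.136}, {"translation": [-0.163, -0.33, -0.205], "roll": -0.158}, {"translation": [-0.196, -0.396, -0.205], "roll": -0.18}, {"translation": [-0.23, -0.462, -0.205], "roll": -0.203}, {"translation": [-0.263, -0.529, -0.205], "roll": -0.225}]
```

Emit:
servo_tool(
  series=[
    {"translation": [0,0,0],"roll": 0.008},
    {"translation": [0,0,0],"roll": 0.008},
  ],
)

```text
time_s: 14.75
eef_pos: [0.4974, 0.0439, 0.1542]
orientation: [3.142, -0.001, -2.591]
contact_force: [-0.8, -1.6, -0.8]
opening: 0.0141
grasp_force: 118.4
```

Emit:
servo_tool(
  series=[
    {"translation": [0.001,0.001,-0.003],"roll": -0.024},
    {"translation": [0.001,0.001,-0.005],"roll": -0.048},
    {"translation": [0.001,0.001,-0.005],"roll": -0.055},
    {"translation": [0.001,0.001,-0.105],"roll": -0.055},
    {"translation": [0.001,0.001,-0.205],"roll": -0.055},
  ],
)

```text
time_s: 15.25
eef_pos: [0.4975, 0.0439, 0.1864]
orientation: [-3.141, 0.0, -2.25]
contact_force: [0.4, 0.9, -1.8]
opening: 0.0145
grasp_force: 118.3
```

Run:
```python
from h import *
st()
path([(N[1],.185,-1.13,8),(N[1],.185,-1.13,3)])
```

```text
15.25 [0.4975 0.0439 0.1864] [-3.1411e+00  2.0000e-04 -2.2499e+00] open 0.0145 118.3 F [ 0.42  0.87 -1.84] M [ 0.008 -0.06   0.025] q6 -1.172
11 [{"translation": [-0.013, -0.072, 0.001], "roll": -0.022}, {"translation": [-0.025, -0.145, 0.002], "roll": -0.045}, {"translation": [-0.038, -0.218, 0.003], "roll": -0.067}, {"translation": [-0.05, -0.29, 0.004], "roll": -0.089}, {"translation": [-0.063, -0.363, 0.006], "roll": -0.111}, {"translation": [-0.075, -0.435, 0.007], "roll": -0.134}, {"translation": [-0.088, -0.508, 0.008], "roll": -0.156}, {"translation": [-0.1, -0.58, 0.009], "roll": -0.178}, {"translation": [-0.1, -0.58, 0.009], "roll": -0.178}, {"translation": [-0.1, -0.58, 0.009], "roll": -0.178}, {"translation": [-0.1, -0.58, 0.009], "roll": -0.178}]
```

Emit:
servo_tool(
  series=[
    {"translation": [-0.013,-0.072,0],"roll": -0.022},
    {"translation": [-0.025,-0.145,0],"roll": -0.045},
    {"translation": [-0.038,-0.218,0],"roll": -0.067},
    {"translation": [-0.05,-0.29,0],"roll": -0.089},
    {"translation": [-0.063,-0.363,0],"roll": -0.111},
    {"translation": [-0.075,-0.435,0],"roll": -0.134},
    {"translation": [-0.088,-0.508,0],"roll": -0.156},
    {"translation": [-0.1,-0.58,0],"roll": -0.178},
    {"translation": [-0.1,-0.58,0],"roll": -0.178},
    {"translation": [-0.1,-0.58,0],"roll": -0.178},
    {"translation": [-0.1,-0.58,0],"roll": -0.178},
  ],
)

```text
time_s: 16.35
eef_pos: [0.5744, 0.0012, 0.1857]
orientation: [-3.141, -0.0, -1.134]
contact_force: [0.2, -0.5, -2.9]
opening: 0.0144
grasp_force: 118.2
```

```bash
cat >> h.py <<'E'
def at(i,y,z=.158):
    print(mv([N[i][0]-.003*np.cos(y),N[i][1]-.003*np.sin(y),z],y))
E
python3 - <<'E'
from h import *
st();at(1,-1.13)
E
```

```text
16.35 [0.5744 0.0012 0.1857] [-3.1408e+00 -2.0000e-04 -1.1343e+00] open 0.0144 118.2 F [ 0.16 -0.52 -2.95] M [-0.011  0.027 -0.01 ] q6 0.085
([0.0024, -0.001, 0.1847], np.float64(-0.0007))
```

Emit:
servo_tool(
  series=[
    {"translation": [0.002,-0.001,0.06],"roll": 0},
    {"translation": [0.002,-0.001,0.1],"roll": 0},
    {"translation": [0.002,-0.001,0.14],"roll": 0},
    {"translation": [0.002,-0.001,0.18],"roll": 0},
    {"translation": [0.002,-0.001,0.18],"roll": 0},
  ],
)

```text
time_s: 16.85
eef_pos: [0.5742, 0.0007, 0.1565]
orientation: [3.14, 0.001, -1.132]
contact_force: [0.3, 1.3, -2.2]
opening: 0.0146
grasp_force: 118.2
```

Run:
```python
from h import *
st()
```

```text
16.85 [0.5742 0.0007 0.1565] [ 3.1396e+00  5.0000e-04 -1.1321e+00] open 0.0146 118.2 F [ 0.27  1.33 -2.22] M [0.051 0.038 0.017] q6 0.088
```

Emit:
servo_tool(
  series=[
    {"translation": [0,0,0.025],"roll": 0},
    {"translation": [0,-0.002,0.025],"roll": 0.018},
    {"translation": [0.001,-0.004,0.025],"roll": 0.036},
    {"translation": [0.001,-0.006,0.025],"roll": 0.054},
    {"translation": [0.002,-0.008,0.025],"roll": 0.072},
    {"translation": [0.003,-0.01,0.025],"roll": 0.09},
    {"translation": [0.004,-0.012,0.025],"roll": 0.106},
    {"translation": [0.004,-0.012,0.025],"roll": 0.106},
  ],
)

```text
time_s: 17.65
eef_pos: [0.5765, 0.0008, 0.1539]
orientation: [3.141, -0.001, -1.798]
contact_force: [-1.0, -1.4, -3.8]
opening: 0.0146
grasp_force: 118.1
```

Run:
```python
from h import *
st()
```

```text
17.65 [0.5765 0.0008 0.1539] [ 3.1410e+00 -7.0000e-04 -1.7981e+00] open 0.0146 118.1 F [-0.96 -1.36 -3.76] M [-0.416  0.096  0.652] q6 -0.577
```

Emit:
servo_tool(
  series=[
    {"translation": [0,-0.002,0],"roll": 0.01},
    {"translation": [0,-0.003,0],"roll": 0.019},
    {"translation": [0,-0.003,0],"roll": 0.019},
  ],
)

```text
time_s: 17.95
eef_pos: [0.5767, 0.0008, 0.1539]
orientation: [3.141, -0.001, -1.915]
contact_force: [-0.3, -1.8, -3.0]
opening: 0.014
grasp_force: 118.1
```

Run:
```python
from h import *
st()
```

```text
17.95 [0.5767 0.0008 0.1539] [ 3.1408e+00 -8.0000e-04 -1.9148e+00] open 0.014 118.1 F [-0.31 -1.8  -3.01] M [-0.318  0.44   0.715] q6 -0.693
```

Emit:
servo_tool(
  series=[
    {"translation": [0,0.001,0],"roll": -0.02},
    {"translation": [0,0.002,0],"roll": -0.04},
    {"translation": [0,0.003,0],"roll": -0.048},
    {"translation": [0,0.003,-0.1],"roll": -0.048},
    {"translation": [0,0.003,-0.21],"roll": -0.048},
    {"translation": [0,0.003,-0.21],"roll": -0.048},
  ],
)

```text
time_s: 18.55
eef_pos: [0.5783, 0.0009, 0.1901]
orientation: [-3.135, 0.001, -1.616]
contact_force: [0.1, 0.6, -1.9]
opening: 0.0146
grasp_force: 118.4
```

Run:
```python
from h import *
st()
path([(N[0],.186,-.40,9),(N[0],.186,-.40,3)])
```

```text
18.55 [0.5783 0.0009 0.1901] [-3.1350e+00  7.0000e-04 -1.6158e+00] open 0.0146 118.4 F [ 0.07  0.64 -1.92] M [-0.024 -0.033  0.048] q6 -0.394
12 [{"translation": [-0.045, 0.02, 0.003], "roll": -0.021}, {"translation": [-0.09, 0.04, 0.006], "roll": -0.043}, {"translation": [-0.135, 0.06, 0.009], "roll": -0.065}, {"translation": [-0.179, 0.08, 0.012], "roll": -0.086}, {"translation": [-0.224, 0.099, 0.015], "roll": -0.107}, {"translation": [-0.269, 0.119, 0.018], "roll": -0.129}, {"translation": [-0.314, 0.139, 0.021], "roll": -0.15}, {"translation": [-0.359, 0.159, 0.024], "roll": -0.172}, {"translation": [-0.403, 0.179, 0.028], "roll": -0.194}, {"translation": [-0.403, 0.179, 0.028], "roll": -0.194}, {"translation": [-0.403, 0.179, 0.028], "roll": -0.194}, {"translation": [-0.403, 0.179, 0.028], "roll": -0.194}]
```

Emit:
servo_tool(
  series=[
    {"translation": [-0.045,0.02,0],"roll": -0.021},
    {"translation": [-0.09,0.04,0],"roll": -0.043},
    {"translation": [-0.135,0.06,0],"roll": -0.065},
    {"translation": [-0.179,0.08,0],"roll": -0.086},
    {"translation": [-0.224,0.099,0],"roll": -0.107},
    {"translation": [-0.269,0.119,0],"roll": -0.129},
    {"translation": [-0.314,0.139,0],"roll": -0.15},
    {"translation": [-0.359,0.159,0.01],"roll": -0.172},
    {"translation": [-0.403,0.179,0.02],"roll": -0.194},
    {"translation": [-0.403,0.179,0.02],"roll": -0.194},
    {"translation": [-0.403,0.179,0.02],"roll": -0.194},
    {"translation": [-0.403,0.179,0.02],"roll": -0.194},
  ],
)

```text
time_s: 19.75
eef_pos: [0.5527, 0.0623, 0.1829]
orientation: [-3.142, -0.0, -0.4]
contact_force: [-0.4, 1.0, -2.2]
opening: 0.0143
grasp_force: 118.4
```

Run:
```python
from h import *
st();at(0,-.40)
```

```text
19.75 [0.5527 0.0623 0.1829] [-3.1415e+00 -3.0000e-04 -3.9980e-01] open 0.0143 118.4 F [-0.41  0.97 -2.17] M [-0.027 -0.038  0.113] q6 0.697
([0.0088, -0.0053, 0.1659], np.float64(0.0))
```

Emit:
servo_tool(
  series=[
    {"translation": [0.009,-0.005,0.03],"roll": 0},
    {"translation": [0.009,-0.005,0.07],"roll": 0},
    {"translation": [0.009,-0.005,0.11],"roll": 0},
    {"translation": [0.009,-0.005,0.15],"roll": 0},
    {"translation": [0.009,-0.005,0.165],"roll": 0},
    {"translation": [0.009,-0.005,0.165],"roll": 0},
  ],
)

```text
time_s: 20.35
eef_pos: [0.5541, 0.0626, 0.1575]
orientation: [3.141, 0.0, -0.397]
contact_force: [1.6, 0.0, -1.8]
opening: 0.0143
grasp_force: 118.5
```

Run:
```python
from h import *
st();at(0,-.40,.1535)
```

```text
20.35 [0.5541 0.0626 0.1575] [ 3.1411  0.     -0.3971] open 0.0143 118.5 F [ 1.63  0.05 -1.83] M [-0.354 -0.636  0.056] q6 0.701
([0.001, -0.0001, 0.0266], np.float64(0.0005))
```

Emit:
servo_tool(
  series=[
    {"translation": [0.001,0,0.026],"roll": 0},
    {"translation": [0.001,-0.002,0.026],"roll": 0.018},
    {"translation": [0.002,-0.004,0.026],"roll": 0.036},
    {"translation": [0.002,-0.006,0.026],"roll": 0.054},
    {"translation": [0.003,-0.008,0.026],"roll": 0.072},
    {"translation": [0.004,-0.01,0.026],"roll": 0.09},
    {"translation": [0.005,-0.012,0.026],"roll": 0.108},
    {"translation": [0.005,-0.012,0.026],"roll": 0.108},
  ],
)

```text
time_s: 21.15
eef_pos: [0.5558, 0.0639, 0.1539]
orientation: [-3.141, -0.001, -1.076]
contact_force: [3.2, -2.6, -3.8]
opening: 0.014
grasp_force: 118.1
```

Run:
```python
from h import *
st()
```

```text
21.15 [0.5558 0.0639 0.1539] [-3.1414e+00 -1.0000e-03 -1.0756e+00] open 0.014 118.1 F [ 3.23 -2.61 -3.84] M [-1.052 -1.509  0.63 ] q6 0.021
```

Emit:
servo_tool(
  series=[
    {"translation": [0.003,-0.003,0],"roll": 0.011},
    {"translation": [0.003,-0.005,0],"roll": 0.022},
    {"translation": [0.003,-0.005,0],"roll": 0.022},
  ],
)

```text
time_s: 21.45
eef_pos: [0.5564, 0.0639, 0.1539]
orientation: [3.141, -0.001, -1.211]
contact_force: [3.4, -2.1, -3.0]
opening: 0.0145
grasp_force: 118.1
```

Run:
```python
from h import *
st()
```

```text
21.45 [0.5564 0.0639 0.1539] [ 3.1413e+00 -6.0000e-04 -1.2110e+00] open 0.0145 118.1 F [ 3.44 -2.12 -2.97] M [-0.987 -1.023  0.75 ] q6 -0.113
```

Emit:
servo_tool(
  series=[
    {"translation": [0,0.001,0],"roll": -0.02},
    {"translation": [0,0.002,0],"roll": -0.04},
    {"translation": [0,0.003,0],"roll": -0.048},
    {"translation": [0,0.003,-0.1],"roll": -0.048},
    {"translation": [0,0.003,-0.21],"roll": -0.048},
    {"translation": [0,0.003,-0.21],"roll": -0.048},
  ],
)

```text
time_s: 22.05
eef_pos: [0.5571, 0.0643, 0.1895]
orientation: [-3.137, -0.002, -0.912]
contact_force: [0.2, 0.0, -1.4]
opening: 0.0141
grasp_force: 118.4
```

Run:
```python
from h import *
st()
path([(N[2],.186,-1.21,5),(N[2],.186,-1.21,3)])
```

```text
22.05 [0.5571 0.0643 0.1895] [-3.1366e+00 -1.8000e-03 -9.1160e-01] open 0.0141 118.4 F [ 0.18  0.02 -1.43] M [-0.014 -0.028  0.   ] q6 0.186
8 [{"translation": [0.049, 0.114, 0.005], "roll": 0.009}, {"translation": [0.098, 0.228, 0.009], "roll": 0.019}, {"translation": [0.147, 0.342, 0.014], "roll": 0.029}, {"translation": [0.196, 0.457, 0.019], "roll": 0.038}, {"translation": [0.245, 0.571, 0.024], "roll": 0.048}, {"translation": [0.245, 0.571, 0.024], "roll": 0.048}, {"translation": [0.245, 0.571, 0.024], "roll": 0.048}, {"translation": [0.245, 0.571, 0.024], "roll": 0.048}]
```

N0 reached 0.75 N m. Now N2.

Emit:
servo_tool(
  series=[
    {"translation": [0.049,0.114,0],"roll": 0.009},
    {"translation": [0.098,0.228,0],"roll": 0.019},
    {"translation": [0.147,0.342,0],"roll": 0.029},
    {"translation": [0.196,0.457,0.01],"roll": 0.038},
    {"translation": [0.245,0.571,0.02],"roll": 0.048},
    {"translation": [0.245,0.571,0.02],"roll": 0.048},
    {"translation": [0.245,0.571,0.02],"roll": 0.048},
    {"translation": [0.245,0.571,0.02],"roll": 0.048},
  ],
)

```text
time_s: 22.85
eef_pos: [0.5108, -0.017, 0.1826]
orientation: [-3.142, 0.0, -1.213]
contact_force: [0.5, -0.0, -2.4]
opening: 0.0142
grasp_force: 118.3
```

Run:
```python
from h import *
st();at(2,-1.21)
```

```text
22.85 [ 0.5108 -0.017   0.1826] [-3.1415e+00  3.0000e-04 -1.2126e+00] open 0.0142 118.3 F [ 0.51 -0.   -2.4 ] M [ 0.009  0.001 -0.005] q6 -0.003
([0.0036, -0.0065, 0.1637], np.float64(-0.0004))
```

Emit:
servo_tool(
  series=[
    {"translation": [0.004,-0.006,0.03],"roll": 0},
    {"translation": [0.004,-0.006,0.07],"roll": 0},
    {"translation": [0.004,-0.006,0.11],"roll": 0},
    {"translation": [0.004,-0.006,0.15],"roll": 0},
    {"translation": [0.004,-0.006,0.165],"roll": 0},
    {"translation": [0.004,-0.006,0.165],"roll": 0},
  ],
)

```text
time_s: 23.45
eef_pos: [0.5117, -0.0177, 0.1573]
orientation: [3.141, 0.0, -1.214]
contact_force: [1.1, 0.5, -2.3]
opening: 0.0145
grasp_force: 118.4
```

Run:
```python
from h import *
st();at(2,-1.21,.1535)
```

```text
23.45 [ 0.5117 -0.0177  0.1573] [ 3.1414e+00  1.0000e-04 -1.2135e+00] open 0.0145 118.4 F [ 1.1   0.54 -2.31] M [ 0.228 -0.469  0.045] q6 -0.002
([-0.0024, -0.0023, 0.0254], np.float64(-0.0006))
```

Emit:
servo_tool(
  series=[
    {"translation": [0,-0.002,0.026],"roll": 0},
    {"translation": [0,-0.003,0.026],"roll": 0.018},
    {"translation": [0,-0.005,0.026],"roll": 0.036},
    {"translation": [0.001,-0.007,0.026],"roll": 0.054},
    {"translation": [0.002,-0.009,0.026],"roll": 0.072},
    {"translation": [0.003,-0.011,0.026],"roll": 0.09},
    {"translation": [0.004,-0.013,0.026],"roll": 0.107},
    {"translation": [0.004,-0.013,0.026],"roll": 0.107},
  ],
)

```text
time_s: 24.25
eef_pos: [0.5138, -0.0175, 0.1536]
orientation: [3.142, -0.0, -1.886]
contact_force: [0.6, 0.4, -4.5]
opening: 0.0143
grasp_force: 118.1
```

Run:
```python
from h import *
st()
```

```text
24.25 [ 0.5138 -0.0175  0.1536] [ 3.1415 -0.     -1.8859] open 0.0143 118.1 F [ 0.62  0.37 -4.45] M [ 0.05  -0.699  0.688] q6 -0.673
```

Emit:
servo_tool(
  series=[
    {"translation": [0,-0.001,0],"roll": 0.007},
    {"translation": [0,-0.002,0],"roll": 0.013},
    {"translation": [0,-0.002,0],"roll": 0.013},
  ],
)

```text
time_s: 24.55
eef_pos: [0.514, -0.0177, 0.1536]
orientation: [3.141, -0.0, -1.965]
contact_force: [1.4, -0.3, -4.0]
opening: 0.0143
grasp_force: 118.0
```

Run:
```python
from h import *
st()
```

```text
24.55 [ 0.514  -0.0177  0.1536] [ 3.1414e+00 -1.0000e-04 -1.9647e+00] open 0.0143 118.0 F [ 1.39 -0.32 -4.  ] M [ 0.118 -0.646  0.746] q6 -0.751
```

Emit:
servo_tool(
  series=[
    {"translation": [0,0.001,0],"roll": -0.02},
    {"translation": [0,0.002,0],"roll": -0.04},
    {"translation": [0,0.002,0],"roll": -0.048},
    {"translation": [0,0.002,-0.1],"roll": -0.048},
    {"translation": [0,0.002,-0.22],"roll": -0.048},
    {"translation": [0,0.002,-0.22],"roll": -0.048},
  ],
)

```text
time_s: 25.15
eef_pos: [0.5151, -0.0179, 0.191]
orientation: [-3.136, 0.0, -1.666]
contact_force: [0.8, 0.2, -1.9]
opening: 0.0143
grasp_force: 118.4
```

Run:
```python
from h import *
s=st()
print(mv([.4665,.265,.19],-.51))
im=r.read_camera("top");print([np.round(ray("top",u,.03),4).tolist() for u in [(219,215)]],proj("top",[.4685,.2635,.03]))
a=r.read_camera("scene")
x=np.hstack([cv2.resize(im[185:245,190:250],(400,400),interpolation=cv2.INTER_CUBIC),cv2.resize(a[180:240,195:255],(400,400),interpolation=cv2.INTER_CUBIC)])
cv2.imwrite("pics/a4.png",x[...,::-1])
```

```text
25.15 [ 0.5151 -0.0179  0.191 ] [-3.1362e+00  5.0000e-04 -1.6665e+00] open 0.0143 118.4 F [ 0.78  0.15 -1.89] M [-0.037 -0.059  0.001] q6 -0.453
([-1.8468, 0.5024, 0.0066], np.float64(-0.1841))
[[0.4657, 0.2681, 0.03]] [220.79104974 213.93435789]
```

View pics/a4.png

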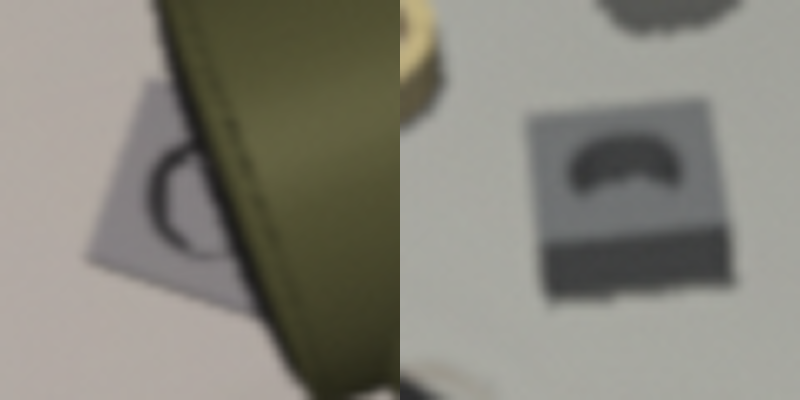

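The stand is empty, with its top-face corners in the right tile at (528,115), (708,98), (727,227) and (543,242). The hole is clear. I'll cast its centre and carry the wrench back.

Run:
```python
from h import *
q=np.array([[528,115],[708,98],[727,227],[543,242]],float);q[:,0]-=400
w=np.array([ray("scene",u/6.667+[194.6,179.6],.03) for u in q]);print(w.round(4).tolist(),w.mean(0),np.linalg.norm(w[1]-w[0]),np.linalg.norm(w[2]-w[1]))
```

```text
[[0.4448, 0.3091, 0.03], [0.5149, 0.286, 0.03], [0.4896, 0.2137, 0.03], [0.4227, 0.2379, 0.03]] [0.46801345 0.26167071 0.03      ] 0.07387259790001315 0.07654081471212487
```

Emit:
servo_tool(
  series=[
    {"translation": [-0.2,0.05,0],"roll": -0.02},
    {"translation": [-0.45,0.12,0],"roll": -0.04},
    {"translation": [-0.7,0.19,0],"roll": -0.06},
    {"translation": [-0.95,0.26,0],"roll": -0.08},
    {"translation": [-0.95,0.26,0],"roll": -0.1},
    {"translation": [-0.95,0.26,0],"roll": -0.12},
    {"translation": [-0.95,0.26,0],"roll": -0.14},
    {"translation": [-0.95,0.26,0],"roll": -0.16},
    {"translation": [-0.95,0.26,0],"roll": -0.184},
    {"translation": [-0.95,0.26,0],"roll": -0.184},
    {"translation": [-0.95,0.26,0],"roll": -0.184},
  ],
)

```text
time_s: 26.35
eef_pos: [0.4882, 0.1278, 0.1863]
orientation: [3.141, 0.001, -0.514]
contact_force: [-0.6, 0.7, -1.5]
opening: 0.0145
grasp_force: 118.4
```

Run:
```python
from h import *
st();print(mv([.4665,.265,.19],-.51))
```

```text
26.35 [0.4882 0.1278 0.1863] [ 3.1406e+00  6.0000e-04 -5.1410e-01] open 0.0145 118.4 F [-0.65  0.7  -1.55] M [-0.006  0.005 -0.02 ] q6 0.401
([-0.5761, -0.7254, -0.025], np.float64(-0.0006))
```

Emit:
servo_tool(
  series=[
    {"translation": [-0.2,-0.25,0],"roll": 0},
    {"translation": [-0.4,-0.5,0],"roll": 0},
    {"translation": [-0.575,-0.722,0],"roll": 0},
    {"translation": [-0.575,-0.722,0],"roll": 0},
    {"translation": [-0.575,-0.722,0],"roll": 0},
    {"translation": [-0.575,-0.722,0],"roll": 0},
    {"translation": [-0.575,-0.722,0],"roll": 0},
  ],
)

```text
time_s: 27.05
eef_pos: [0.4664, 0.2636, 0.187]
orientation: [-3.142, -0.0, -0.512]
contact_force: [0.2, 0.1, -2.0]
opening: 0.0144
grasp_force: 118.4
```

Run:
```python
from h import *
st();print(mv([.4664,.2646,.097],-.51))
```

```text
27.05 [0.4664 0.2636 0.187 ] [-3.1415e+00 -2.0000e-04 -5.1220e-01] open 0.0144 118.4 F [ 0.24  0.08 -2.04] M [-0.016  0.067  0.054] q6 0.168
([-0.0031, -0.0056, 0.6002], np.float64(-0.0003))
```

Emit:
servo_tool(
  series=[
    {"translation": [-0.003,-0.006,0.15],"roll": 0},
    {"translation": [-0.003,-0.006,0.3],"roll": 0},
    {"translation": [-0.003,-0.006,0.4],"roll": 0},
    {"translation": [-0.003,-0.006,0.45],"roll": 0},
    {"translation": [-0.003,-0.006,0.5],"roll": 0},
    {"translation": [-0.003,-0.006,0.5],"roll": 0},
  ],
)

```text
time_s: 27.65
eef_pos: [0.4661, 0.2652, 0.1114]
orientation: [3.141, 0.0, -0.51]
contact_force: [0.2, 0.2, -1.7]
opening: 0.0141
grasp_force: 118.6
```

Run:
```python
from h import *
st();print(mv([.4664,.2646,.097],-.51))
```

```text
27.65 [0.4661 0.2652 0.1114] [ 3.1408e+00  2.0000e-04 -5.1040e-01] open 0.0141 118.6 F [ 0.2   0.22 -1.72] M [-0.049  0.054 -0.027] q6 0.168
([0.0039, 0.0028, 0.0962], np.float64(-0.0001))
```

In the hole without contact; going down gently.

Emit:
servo_tool(
  series=[
    {"translation": [0.001,0.001,0.04],"roll": 0},
    {"translation": [0.001,0.001,0.07],"roll": 0},
    {"translation": [0.001,0.001,0.09],"roll": 0},
    {"translation": [0.001,0.001,0.095],"roll": 0},
    {"translation": [0.001,0.001,0.095],"roll": 0},
  ],
)

```text
time_s: 28.15
eef_pos: [0.4662, 0.2653, 0.0976]
orientation: [3.141, -0.0, -0.51]
contact_force: [-0.0, 0.2, -1.1]
opening: 0.0143
grasp_force: 118.6
```

Run:
```python
from h import *
st()
```

```text
28.15 [0.4662 0.2653 0.0976] [ 3.1414e+00 -1.0000e-04 -5.1000e-01] open 0.0143 118.6 F [-0.    0.16 -1.1 ] M [-0.006 -0.006 -0.012] q6 0.168
```

Emit:
servo_tool(
  series=[
    {"translation": [0,0,0.01],"roll": 0},
    {"translation": [0,0,0.014],"roll": 0},
    {"translation": [0,0,0.014],"roll": 0},
  ],
)

```text
time_s: 28.45
eef_pos: [0.4665, 0.2654, 0.0962]
orientation: [-3.141, -0.0, -0.51]
contact_force: [-0.2, -0.5, 1.2]
opening: 0.0143
grasp_force: 119.0
```

Run:
```python
from h import *
st()
```

```text
28.45 [0.4665 0.2654 0.0962] [-3.141e+00 -5.000e-04 -5.099e-01] open 0.0143 119.0 F [-0.17 -0.51  1.16] M [-0.155  0.304 -0.051] q6 0.168
```

Contact with the bottom: z matches the grasp height and the force has risen. I'll release and rise straight up.

Emit:
servo_tool(
  series=[
    {"translation": [0,0,0],"roll": 0},
    {"translation": [0,0,0],"roll": 0},
    {"translation": [0,0,0],"roll": 0},
    {"translation": [0,0,0],"roll": 0},
    {"translation": [0,0,0],"roll": 0},
  ],
  jaw=60,
)

```text
time_s: 28.95
eef_pos: [0.4663, 0.2653, 0.0955]
orientation: [3.142, -0.0, -0.51]
contact_force: [-0.6, -0.7, 0.2]
opening: 0.06
grasp_force: 0.0
```

Emit:
servo_tool(
  series=[
    {"translation": [0,0,-0.1],"roll": 0},
    {"translation": [0,0,-0.3],"roll": 0},
    {"translation": [0,0,-0.6],"roll": 0},
    {"translation": [0,0,-0.9],"roll": 0},
    {"translation": [0,0,-0.9],"roll": 0},
    {"translation": [-0.3,0,-0.9],"roll": 0},
    {"translation": [-0.6,0,-0.9],"roll": 0},
    {"translation": [-0.9,0,-0.9],"roll": 0},
    {"translation": [-0.9,0,-0.9],"roll": 0},
    {"translation": [-0.9,0,-0.9],"roll": 0},
  ],
)

```text
time_s: 29.95
eef_pos: [0.3478, 0.3319, 0.2318]
orientation: [-3.14, -0.0, -0.507]
contact_force: [0.3, 0.9, 0.5]
opening: 0.06
grasp_force: 0.0
```

Run:
```python
from h import *
st()
im=r.read_camera("top");a=r.read_camera("scene")
b=blobs("top",im,(105,130,40),(125,255,255));print(b)
if b:
    q=np.array([ray("top",x,.12)[:2] for x in cv2.boxPoints(b[0][2])]);print(q.mean(0))
x=np.hstack([cv2.resize(im[150:250,190:360],(450,265),interpolation=cv2.INTER_CUBIC),cv2.resize(a[150:300,180:350],(300,265),interpolation=cv2.INTER_CUBIC)])
cv2.imwrite("pics/a5.png",x[...,::-1])
```

```text
29.95 [0.3478 0.3319 0.2318] [-3.1398e+00 -2.0000e-04 -5.0740e-01] open 0.06 0.0 F [0.34 0.87 0.47] M [-0.073  0.005  0.022] q6 -0.12
[(np.int32(174), array([218.61494253, 210.70689655]), ((218.6367950439453, 210.85377502441406), (6.410486221313477, 28.652929306030273), 29.05460548400879))]
[0.46696172 0.26278008]
```

View pics/a5.png

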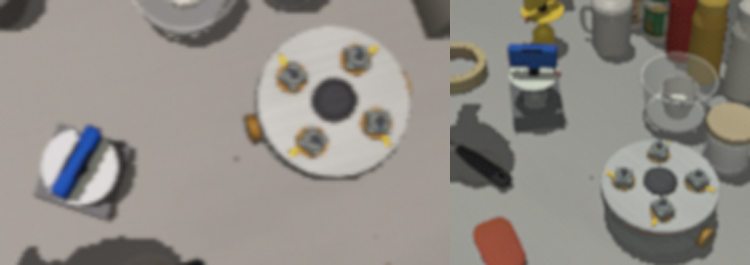

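The wrench is upright in its stand and its bar is within 1 mm of the original spot. As a direct check of tightness, I'll compare how far the washer tabs rotated between the first and last pictures.

Run:
```python
from h import *
a=cv2.imread("pics/top0.png")[...,::-1].copy();b=r.read_camera("top")
nut=np.array([[508,131],[619,100],[656,212],[542,246]])/4.6+[190,150]-.4
cen=np.array([316.3,187.3])
for i,u in enumerate(nut):
    o=[]
    for im in(a,b):
        h=cv2.cvtColor(im,cv2.COLOR_RGB2HSV).astype(float);yy,xx=np.mgrid[:384,:512]
        d=np.hypot(xx-u[0],yy-u[1]);m=(d>5.5)&(d<11)&(h[...,0]>20)&(h[...,0]<32)
        w=np.where(m,np.clip(h[...,1]-90,0,None),0)
        o.append(np.arctan2((w*(yy-u[1])).sum(),(w*(xx-u[0])).sum()))
    print(i,np.round(o,2),"cw",round((o[1]-o[0]+np.pi)%(2*np.pi)-np.pi,2))
```

```text
0 [-2.77 -2.13] cw 0.63
1 [-1.08 -0.44] cw 0.64
2 [0.58 1.15] cw 0.57
3 [2.07 2.65] cw 0.58
```

The tabs turned 0.57 to 0.64 rad clockwise, which is inside the 0.42 to 0.85 window.

```bash
python3 -c "
from plant import r
print(r.close_job())"
```

```text
the job is handed in; nothing more can be done
None
```

I tightened the four nuts in two cross-order passes (washer tabs turned about 0.57–0.64 rad, inside the 0.42–0.85 window), put the blue wrench back upright in its stand, and handed the job in at about 30 s; no verdict was returned.

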